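# Arm the test unit and hold a temperature probe in the board fixture

### The job

Arm the tester: twist the blue spring-return knob on the white control box clockwise to its stop, then let go so that it springs back. Then take the yellow-handled probe out of the rack and lower its steel rod down through the guide hole in the board fixture's white bridge block without the probe touching any part of the fixture, leaving the green-handled probe and the loose things on the table where they are. Finish while still holding the probe still and upright, its rod centred in the hole and its tip about 15 mm above the black chip below.

Things in the scene. Friction and masses are not known exactly. Their poses are not given: they have to be found in the camera images.
- knob (a joint): angle of the blue knob: 0 at rest, grows clockwise seen from above, up to its stop at 1.1 rad (63 degrees). A light spring (0.08 N m per rad, so about 0.09 N m at the stop) turns it back to 0 when it is let go
- knob_grip (a point): grip point of the blue knob, on its upright axis, 81 mm above the table. The grip bar is 42 mm long along this point's x axis, 14 mm thick along y; its top is 9 mm above this point and the 44 mm disc at its foot 23 mm below. Turns with the knob. The knob sits mid-top of a fixed white box, 110 x 110 mm and 44 mm high; the yaw of both varies from run to run
- guide_hole (a point): centre of the guide hole's mouth in the white block (50 x 48 mm) of the board fixture's bridge, 86 mm above the table; z up. The bore is 22 mm across, straight down through the 16 mm thick block. The bridge spans the fixture along this point's y axis, on posts 68 mm either side topped by red knobs that reach 96 mm above the table
- chip_top (a point): centre of the top of the black chip (28 x 28 mm) on the red circuit board, straight below the guide hole, 62 mm below its mouth and 24 mm above the table
- probe_grip (a point): centre of the yellow handle of the probe to use: upright round cylinder 26 mm across, 54 mm long, with a steel rod 8 mm across, 100 mm long below it; 60 to 130 g. At first it hangs in one of two 14 mm holes (which one varies) of a grey rack, the handle resting on the rack's top 115 mm above the table, this point at 142 mm. Draw it straight up
- probe_tip (a point): lower end of the yellow-handled probe's rod, on its axis, 127 mm below the handle's centre; z along the rod, up towards the handle
- probe: the whole yellow-handled probe, origin at the lower end of its rod, z along the rod towards the handle
- fixture: the fixed board fixture (base 160 x 160 x 12 mm, red circuit board, chip, posts and bridge), origin at the centre of its underside
- knob_box: the fixed white control box with the blue knob, 110 x 110 x 44 mm, origin at the centre of its underside
- spare_grip (a point): centre of the green handle of the other probe, same shape and size, a bystander in the other hole of the rack, 86 mm from the first
- screwdriver: a loose black-handled screwdriver, about 200 mm long, lying crosswise near the robot, a bystander
- spool: a loose metal spool with grey flanges, 54 mm across and 40 mm tall, standing near the robot, a bystander; origin at the centre of its underside
- flux: a closed white bottle with a red cap, 44 mm across and 110 mm tall, at the back of the table, a bystander; origin at the centre of its underside
- parts_tray: a blue divided tray, 90 x 140 x 30 mm, at the back, a bystander; origin at the centre of its underside
- heatsink: a finned aluminium heat sink, 60 x 60 x 28 mm, at the back, a bystander; origin at the centre of its underside
- loose_board: a loose green circuit board, 100 x 80 mm, 12 mm high with its parts, at the back left, a bystander; origin at the centre of its underside
There are look-alikes about, which are no part of the job. What is shaped like the knob_box but orange, pink or purple is not meant.

How it is judged:
By the outcome, as a careful person would: the job done as asked, in the order asked, and still so for the second after the job is handed in, while the arm keeps its last pose, push and grip.
It also fails if it takes over 58 s, if anything falls off the work surface, if the arm or the gripper's body presses on something with over 40 N, if the wrist force passes 120 N, or if a joint passes its speed limit or range.

### The arm

A 6-joint arm with a two-finger parallel gripper is mounted at the origin on the work surface. World frame = base frame: x ahead of the robot, y to its left, z up, the work surface at z = 0. Lengths are in m, angles in rad, forces in N, time in s.
With the tool pointing down it reaches from about 0.35 to 0.775 m from the base axis. Payload 7.3 kg.
Tool frame: the origin (TCP) lies at the very end of the fingers, on their centre line; the grasp point (between the pads) lies 19 mm behind it; z points along the fingers, y is the direction in which the jaws open and shut (so a half turn about z gives the same grasp; the last joint's range is limited). The gripper opens to 92 mm and grips with 3 to 60 N. Pads are 19 mm wide; open, the fingers measure 130 mm over their backs; the gripper's body (75 mm by 190 mm) begins 47 mm behind the grasp point.
Start: joints at [-1.431, 0.342, 1.524, -0, 1.275, -0.146], TCP at [0.148, -0.504, 0.227] pointing down, gripper open.
Joint ranges: [-2.53, 2.53], [-0.77, 2.02], [0.04, 2.7], [-1, 4.14], [0.28, 2.66], [-3.11, 3.11]. Speed limits (rad/s): [2.57, 2.57, 3.14, 3.14, 3.14, 3.14].

### API

Orientations are given as [roll, pitch, yaw] about the fixed x, y, z axes, in that order (R = Rz(yaw) Ry(pitch) Rx(roll)).
In Python, from cell import robot gives the robot as it stands.
- The arm moves only by the shell command python3 -m pendant 'ROWS' [OPENING] [FORCE]. ROWS is JSON, a list of rows, each a list of 2 entries, a list of its own where there are three numbers: the shift along the tool's x, y, z in mm, then the turn about the tool's z in degrees. In form: [[[x, y, z], turn], ...]. A call has 1 to 10 rows; each row is the pose to reach, as a shift and turn from the pose measured when the call began, along the tool's axes at that moment; what a row does not reach only later rows make up. A row lasts 1/12 s, in which the tool goes at most 41.7 mm and 7.16 degrees, less where a joint would pass 70% of its speed; a pose out of reach is approached as far as the arm can. A call with a gripper value outside its range is refused whole. OPENING is the opening, from 0 (shut) to 1 (fully open), set as the call begins (- or left out, the last holds). The fingers move at their own pace and stop on an object; FORCE is the grip in N (left out, the last holds). Time passes only in rows, so rows that repeat a pose let the fingers close. It gives the time, the measured TCP pose, the force and the opening at its end, in the units of the state.
- robot.observe(): the state, without advancing time (a new reading comes with each control period).
- robot.read_camera(name): name is "scene" or "side" or "wrist"; returns the picture (480x640x3 uint8, red, green, blue); there is no depth.
- robot.calibration(name): a dict with "vfov" (degrees; the focal length in pixels is half the picture's height over the tangent of half this angle, whatever the lens; pixels are square), "cx", "cy" (the principal point, pixels), "rvec" (rotation vector, rad) and "tvec" (3), from world to camera coordinates, as OpenCV has them. Camera axes: x right, y down, z forward; pixel columns grow to the right and rows downward; lengths in m; the calibration is good to about 2 mm. A picture is of the moment at which its call begins: read the wrist's pose just before it. calibration takes no time and is no camera call; for the wrist camera it gives the pose at the moment of the call.
- robot.hand_in(): hands the job in, once; it reports no verdict.
Trained networks look in the newest picture that a camera, given by its name, has taken for a name from the list of things; names that differ only in an ending like _2 or _b are one class to them, and where a whole thing is asked for, a point or a joint stands for the part that bears it (a point fixed in the world has none). Each returns a list of dicts, best first, with "p" (0 to 1); they miss things now and then, are a little off and sometimes report something else, mostly with a low value. They report only what shows in the picture. A call takes as long as a camera call. They do not tell look-alikes from the thing itself.
- robot.find_in(camera, query): "xy" ([column, row] as shares, 0 to 1, of the picture: columns of its width, rows of its height, amid what is visible of it).
The state is a dict: "time": time; "qpos": joint angles; "qvel": joint speeds; "joint_efforts": joint torques, N m; "tool_pos": TCP position; "tool_rot": TCP orientation; "contact_force": force on the tool from outside, world axes, zero at the start; "torque": the same for the moment, N m; "opening": finger opening in m.
Only numpy, scipy, OpenCV 4.12 (cv2) and the standard library are available. Lean on these libraries where they do the work, as an engineer would, in place of code of your own. Each camera call takes 0.05 s, during which the arm holds its last target.

## Working session

There is one attempt and no reset: what is moved stays moved. The work goes in short steps, Python scripts to look and compute and a shell command to move; the robot and the scene stay as the last step left them, time stands still between calls to the robot, and variables do not carry over. Pictures are saved under pics/ and viewed, and the job is handed in when it is done.

```bash
ls; mkdir -p pics; python3 - <<'E'
from cell import robot
import cv2,json
o=robot.observe();print(o)
for c in ("scene","side","wrist"):
    im=robot.read_camera(c);cv2.imwrite(f"pics/{c}0.png",im[:,:,::-1]);print(c,robot.calibration(c))
E
```

```text
pics
{'time': 0.0, 'qpos': array([-1.43099943e+00,  3.42706239e-01,  1.52504044e+00, -9.94760396e-06,
        1.27541605e+00, -1.46008795e-01]), 'qvel': array([ 8.58217285e-05, -1.26440645e-03,  1.14422471e-04,  5.39494289e-04,
        1.17979418e-03,  9.89251592e-04]), 'joint_efforts': array([-7.31832642e-04, -4.31250715e+01, -2.44217044e+01,  7.17785186e-02,
        5.59201394e-02, -8.23581058e-05]), 'tool_pos': array([ 0.14796774, -0.50327428,  0.22604536]), 'tool_rot': array([-3.14003789e+00, -2.19021000e-04,  2.85808425e-01]), 'contact_force': array([0.14269946, 0.20628201, 0.26854584]), 'torque': array([-0.08434901, -0.02807215, -0.01247619]), 'opening': 0.09183967737968228}
scene {'vfov': 43.55246492756098, 'cx': 317.62838510941214, 'cy': 244.40957007010076, 'rvec': array([ 2.068574  ,  1.02964858, -0.46885199]), 'tvec': array([-0.42757285, -0.18610471,  1.74197646])}
side {'vfov': 47.432172065314376, 'cx': 317.22178621611334, 'cy': 242.07195945180246, 'rvec': array([ 0.4937105 , -2.74562456,  1.09470282]), 'tvec': array([0.55571026, 0.1610742 , 1.23975664])}
wrist {'vfov': 59.533708761141355, 'cx': 326.6646581483106, 'cy': 245.30972901905446, 'rvec': array([-2.33686113,  1.74698456,  0.23790976]), 'tvec': array([-0.52430152, -0.03419966,  0.39013015])}
```

View pics/scene0.png

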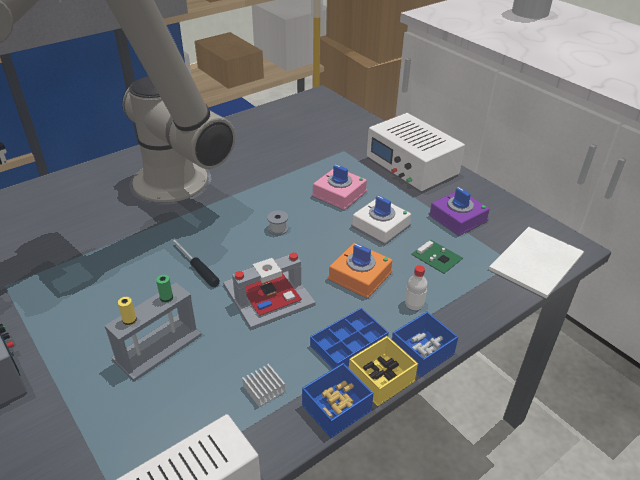

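View pics/side0.png

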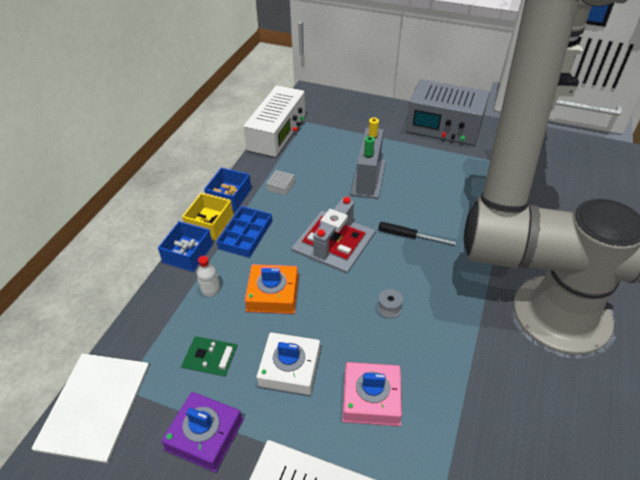

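View pics/wrist0.png

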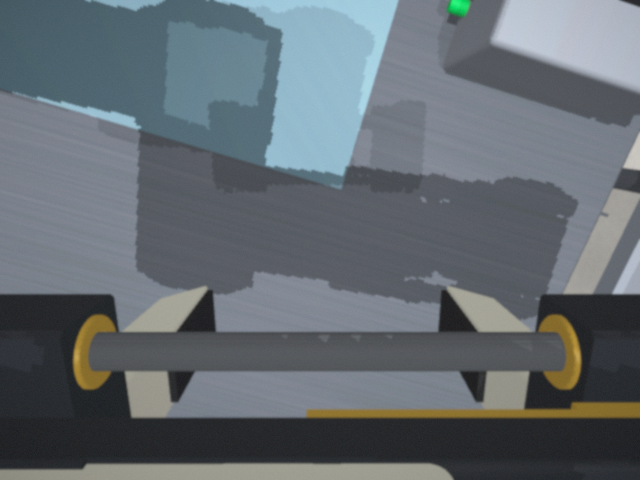

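The scene picture shows four knob boxes: pink (340,187), white (382,217), purple (460,210) and orange (361,267). The task names the white one, at scene (382,217) and side (290,362). The yellow probe is at scene (127,308) and side (374,127).

```bash
cat > h.py <<'E'
from cell import robot
import numpy as np,cv2
def cal(c):
    k=robot.calibration(c);f=240/np.tan(np.radians(k['vfov'])/2)
    return np.array([[f,0,k['cx']],[0,f,k['cy']],[0,0,1]]),cv2.Rodrigues(k['rvec'])[0],np.array(k['tvec'])
def proj(C,p):
    K,R,t=C;q=K@(R@np.array(p)+t);return q[:2]/q[2]
def onz(C,uv,z):
    K,R,t=C;d=R.T@np.linalg.inv(K)@np.array([uv[0],uv[1],1]);o=-R.T@t
    return o+d*(z-o[2])/d[2]
def tri(C1,a,C2,b):
    P=[K@np.c_[R,t] for K,R,t in (C1,C2)]
    X=cv2.triangulatePoints(P[0],P[1],np.array(a,float).reshape(2,1),np.array(b,float).reshape(2,1))[:,0];return X[:3]/X[3]
E
python3 - <<'E'
from h import *
Z=dict(knob_grip=.081,guide_hole=.086,probe_grip=.142,spare_grip=.142,chip_top=.024,knob_box=.022,spool=.02)
C={c:cal(c) for c in("scene","side")}
for q,z in Z.items():
    for c in C:
        for r in robot.find_in(c,q)[:4]:
            uv=np.array(r['xy'])*[640,480];print(q,c,round(r['p'],2),uv.round(),onz(C[c],uv,z).round(4))
import cv2
a=cv2.imread("pics/scene0.png");b=cv2.imread("pics/side0.png")
def cr(i,x,y,w):return cv2.resize(i[y-w*3//4:y+w*3//4,x-w:x+w],(400,300),interpolation=2)
cv2.imwrite("pics/crop0.png",np.vstack([np.hstack([cr(a,382,215,36),cr(b,290,360,48)]),np.hstack([cr(a,268,280,56),cr(b,335,230,60)])]))
E
```

```text
knob_grip scene 0.73 [362. 259.] [0.6636 0.1574 0.081 ]
knob_grip scene 0.66 [381. 208.] [0.5442 0.3227 0.081 ]
knob_grip scene 0.57 [462. 201.] [0.6456 0.5102 0.081 ]
knob_grip scene 0.55 [341. 174.] [0.3628 0.3386 0.081 ]
knob_grip side 0.94 [195. 418.] [0.626  0.5414 0.081 ]
knob_grip side 0.9 [375. 385.] [0.3388 0.3656 0.081 ]
knob_grip side 0.78 [270. 279.] [0.6304 0.1963 0.081 ]
knob_grip side 0.62 [289. 352.] [0.5192 0.355  0.081 ]
guide_hole scene 0.86 [269. 292.] [ 0.6307 -0.0743  0.086 ]
guide_hole scene 0.72 [438. 257.] [0.7647 0.2969 0.086 ]
guide_hole side 0.86 [336. 240.] [0.5322 0.0376 0.086 ]
probe_grip scene 0.59 [130. 315.] [ 0.5732 -0.3491  0.142 ]
probe_grip side 0.7 [375. 125.] [ 0.5595 -0.3681  0.142 ]
spare_grip scene 0.6 [164. 292.] [ 0.555  -0.2704  0.142 ]
spare_grip scene 0.55 [346. 338.] [ 0.8647 -0.0588  0.142 ]
spare_grip scene 0.41 [269. 291.] [ 0.6771 -0.1031  0.142 ]
spare_grip side 0.53 [369. 148.] [ 0.5441 -0.2616  0.142 ]
spare_grip side 0.5 [391. 300.] [0.3569 0.2062 0.142 ]
chip_top scene 0.64 [268. 290.] [ 0.5706 -0.0397  0.024 ]
chip_top side 0.9 [337. 241.] [ 0.5475 -0.016   0.024 ]
knob_box scene 0.95 [381. 216.] [0.5153 0.3543 0.022 ]
knob_box scene 0.84 [360. 266.] [0.6319 0.1812 0.022 ]
knob_box scene 0.59 [458. 212.] [0.6249 0.5321 0.022 ]
knob_box scene 0.56 [338. 187.] [0.3426 0.3484 0.022 ]
knob_box side 0.9 [199. 431.] [0.629  0.5397 0.022 ]
knob_box side 0.81 [290. 366.] [0.5205 0.3505 0.022 ]
knob_box side 0.74 [372. 395.] [0.3444 0.356  0.022 ]
knob_box side 0.71 [374. 128.] [ 0.6018 -0.5212  0.022 ]
spool scene 0.58 [277. 220.] [0.3637 0.1276 0.02  ]
spool side 0.87 [391. 301.] [0.3712 0.1147 0.02  ]
```

View pics/crop0.png

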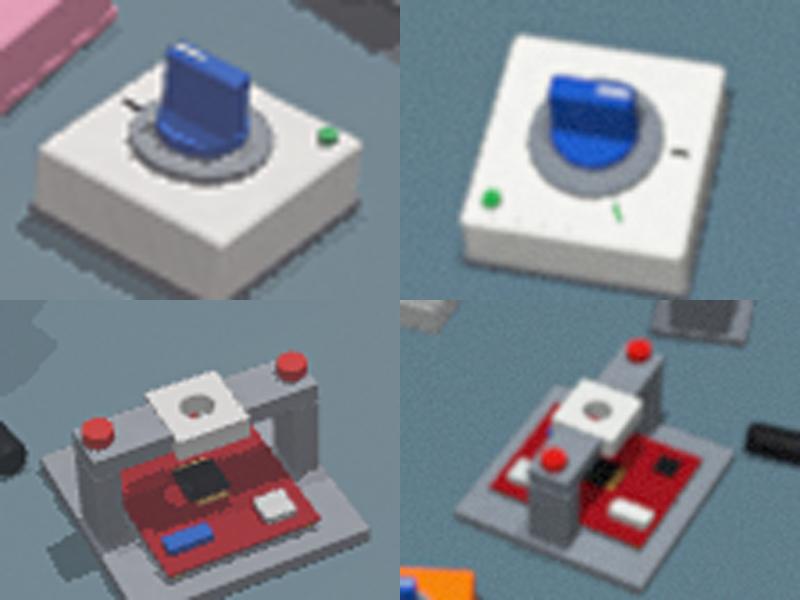

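The crop confirms the white box: black tick at rest, green tick and green lamp. The fixture's bridge, hole and red knobs can all be seen.

```bash
python3 - <<'E'
from h import *
S=cal("scene");D=cal("side")
sa=lambda x,y:(346+x*.18,188+y*.18)
sb=lambda x,y:(242+(x-400)*.24,324+y*.24)
print("box corners side",[onz(D,sb(*p),.044)[:2].round(4) for p in((515,38),(725,68),(690,262),(462,222))])
print("box corners scene",[onz(S,sa(*p),.044)[:2].round(4) for p in((40,152),(222,245),(358,146))])
print("tick side",onz(D,sb(680,152),.044),"tick scene",onz(S,sa(132,104),.044))
print("bar side",onz(D,sb(552,80),.09),onz(D,sb(634,88),.09),"scene",onz(S,sa(172,45),.09),onz(S,sa(245,80),.09))
for n,a,b,z in(("hole",(267.2,267.4),(334.4,218),.086),("k1",(239.2,274.4),(346.4,200),.093),("k2",(293.5,255.4),(320.9,233),.093)):
    print(n,onz(S,a,z).round(4),onz(D,b,z).round(4),tri(S,a,D,b).round(4))
E
```

```text
box corners side [array([0.5863, 0.3052]), array([0.4796, 0.2851]), array([0.4574, 0.3917]), array([0.5672, 0.4098])]
box corners scene [array([0.4896, 0.279 ]), array([0.5913, 0.3002]), array([0.5744, 0.401 ])]
tick side [0.48330454 0.33808095 0.044     ] tick scene [0.48669052 0.33814632 0.044     ]
bar side [0.54383739 0.34831009 0.09      ] [0.50535399 0.3389128  0.09      ] scene [0.50862836 0.3393554  0.09      ] [0.54896438 0.34771446 0.09      ]
hole [ 0.564 -0.034  0.086] [ 0.5601 -0.0325  0.086 ] [ 0.5614 -0.0333  0.0842]
k1 [ 0.5534 -0.0992  0.093 ] [ 0.5511 -0.0974  0.093 ] [ 0.5517 -0.0986  0.0916]
k2 [0.5724 0.0316 0.093 ] [0.5708 0.0336 0.093 ] [0.5712 0.0324 0.0917]
```

```bash
cat >> h.py <<'E'
def go(p,yawdeg):
    from scipy.spatial.transform import Rotation as Ro
    o=robot.observe();R=Ro.from_euler('xyz',o['tool_rot']).as_matrix()
    s=R.T@(np.array(p)-o['tool_pos'])*1000
    y=np.degrees(np.arctan2(R[1,0],R[0,0]))
    t=-((yawdeg-y+180)%360-180)
    print("t %.2f pos %s yaw %.2f q6 %.2f"%(o['time'],o['tool_pos'].round(4),y,o['qpos'][5]),"-> shift",s.round(1),"turn %.1f"%t,"F",o['contact_force'].round(2),"open %.4f"%o['opening'])
def snap(c,n):
    im=robot.read_camera(c);cv2.imwrite(f"pics/{n}.png",im[:,:,::-1]);return im
E
python3 - <<'E'
from h import *
K,R,t=cal("wrist");print("cam",-R.T@t,"fwd",R[2],"right",R[0])
go((.43,-.25,.30),86)
E
```

```text
cam [ 0.21620399 -0.48355356  0.38499216] fwd [-0.25496725 -0.07501207 -0.96403573] right [ 2.82795963e-01 -9.59180076e-01 -1.59359353e-04]
t 0.85 pos [ 0.148  -0.5037  0.2268] yaw 16.38 q6 -0.15 -> shift [ 342.1 -163.9  -73.3] turn -69.6 F [-0.28  0.19 -0.08] open 0.0915
```

```bash
python3 -m pendant '[[[34,-16,-20],-7],[[68,-33,-40],-14],[[103,-49,-60],-21],[[137,-66,-73],-28],[[171,-82,-73],-35],[[205,-98,-73],-42],[[239,-115,-73],-49],[[274,-131,-73],-56],[[308,-148,-73],-63],[[342,-164,-73],-70]]'; python3 - <<'E'
from h import *
snap("wrist","w1"); go((.50,.0,.30),150)
E
```

```text
time: 1.68
tool_pos: [0.431, -0.2483, 0.3]
tool_rot: [3.141, 0.0, 1.514]
contact_force: [0.1, -1.1, 0.2]
opening: 0.092
t 1.73 pos [ 0.4351 -0.244   0.2998] yaw 87.39 q6 -0.62 -> shift [246.7  53.7   0.7] turn -62.6 F [ 1.68  5.43 -0.88] open 0.0923
```

View pics/w1.png

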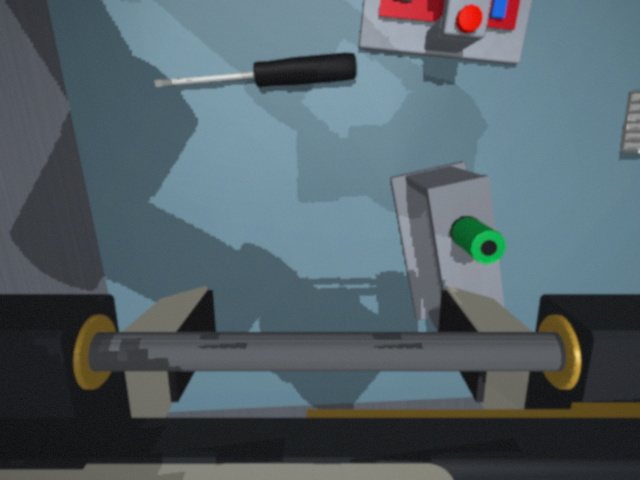

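```bash
python3 -m pendant '[[[30,24,0],0],[[60,48,0],0],[[90,72,0],0],[[120,96,0],0],[[150,118,0],0],[[150,118,0],0]]'; python3 - <<'E'
from h import *
C=cal("wrist");snap("wrist","w2");print([proj(C,p).round(1) for p in((.5614,-.0333,.086),(.5714,.033,.096),(.5516,-.098,.096))])
for r in robot.find_in("wrist","guide_hole")[:2]:
    uv=np.array(r['xy'])*[640,480];print(r,uv,onz(C,uv,.086))
go((.5,.30,.27),192)
E
```

```text
time: 2.23
tool_pos: [0.5627, -0.0945, 0.3]
tool_rot: [3.137, -0.005, 1.53]
contact_force: [-0.2, 0.5, 0.0]
opening: 0.0915
[array([321.7, 143.5]), array([330.6,  58. ]), array([313.7, 219.8])]
{'xy': [0.4991, 0.2856], 'p': 0.89} [319.424 137.088] [ 0.5596505  -0.02786284  0.086     ]
{'xy': [0.4916, 0.8381], 'p': 0.2} [314.624 402.288] [ 0.54307413 -0.29009443  0.086     ]
t 2.33 pos [ 0.5602 -0.0985  0.3001] yaw 87.52 q6 -0.27 -> shift [395.4 -77.4  31. ] turn -104.5 F [-0.16 -0.84  0.19] open 0.0917
```

View pics/w2.png

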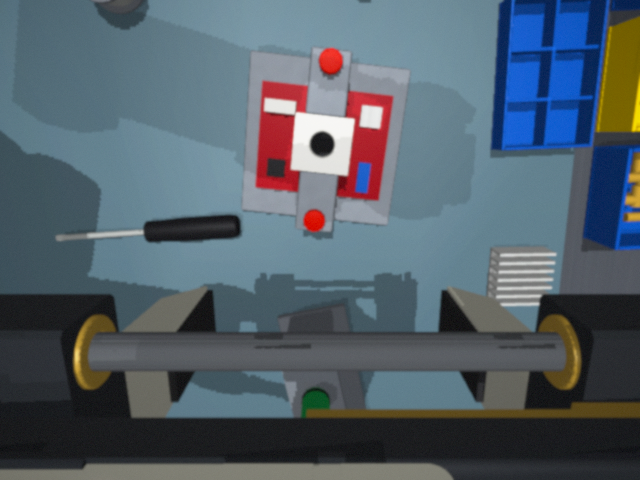

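The hole is at pixel (322,144), matching the triangulated (0.561,-0.033). Next I go to the knob.

```bash
python3 -m pendant '[[[40,-8,3],-7],[[80,-16,6],-14],[[120,-24,9],-21],[[160,-32,12],-28],[[200,-40,15],-35],[[240,-48,18],-42],[[280,-56,21],-49],[[320,-64,25],-56],[[360,-70,30],-63],[[395,-77,31],-70]]'; python3 - <<'E'
from h import *
go((.5,.34,.27),192)
E
```

```text
time: 3.17
tool_pos: [0.4999, 0.3001, 0.2696]
tool_rot: [3.139, 0.001, 2.754]
contact_force: [0.4, -0.1, -0.2]
opening: 0.0917
t 3.17 pos [0.4999 0.3001 0.2696] yaw 157.76 q6 -0.77 -> shift [15.  37.  -0.3] turn -34.2 F [ 0.41 -0.06 -0.15] open 0.0917
```

```bash
python3 - <<'E'
from h import *
go((.595,.36,.27),192)
E
python3 -m pendant '[[[-13,18,0],-7],[[-26,36,0],-14],[[-40,54,0],-21],[[-53,72,0],-28],[[-66,91,0],-34],[[-66,91,0],-34]]'; python3 - <<'E'
from h import *
C=cal("wrist");snap("wrist","w3");print(proj(C,(.526,.344,.09)))
for r in robot.find_in("wrist","knob_grip")[:2]:
    uv=np.array(r['xy'])*[640,480];print(r['p'],uv,onz(C,uv,.081))
go((.526,.344,.16),192)
E
```

```text
t 3.17 pos [0.4999 0.3001 0.2696] yaw 157.76 q6 -0.77 -> shift [-65.3  91.5  -0.1] turn -34.2 F [ 0.41 -0.06 -0.15] open 0.0917
time: 3.67
tool_pos: [0.5983, 0.3587, 0.268]
tool_rot: [3.14, 0.002, -2.934]
contact_force: [1.3, 0.7, -0.2]
opening: 0.0918
[326.88713182 126.61871439]
0.92 [328.704 123.984] [0.52369703 0.34499873 0.081     ]
0.79 [508.992 276.192] [0.61579344 0.525397   0.081     ]
t 3.77 pos [0.596  0.3578 0.2689] yaw -168.45 q6 -1.34 -> shift [ 71.4   0.4 108.8] turn -0.4 F [-0.26 -0.31  0.75] open 0.0924
```

View pics/w3.png

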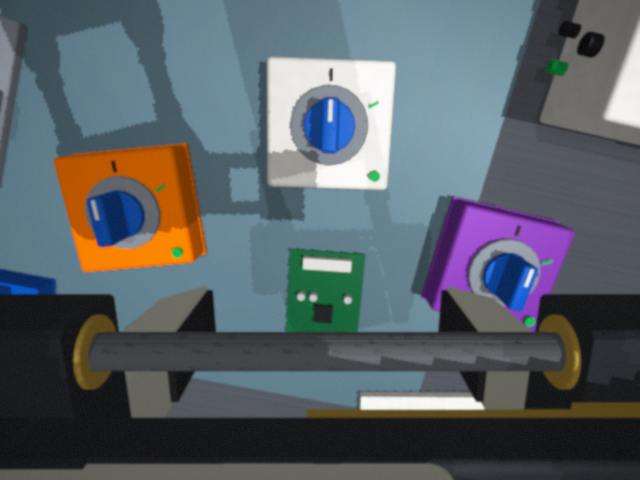

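The knob is at (329,124), with its bar nearly along the image's vertical and pointing at the black tick. I'll refine on an enlarged crop.

```bash
python3 - <<'E'
import cv2
a=cv2.imread("pics/w3.png")[50:200,250:410];cv2.imwrite("pics/w3c.png",cv2.resize(a,(640,600),interpolation=2))
E
```

```text
(no output)
```

View pics/w3c.png

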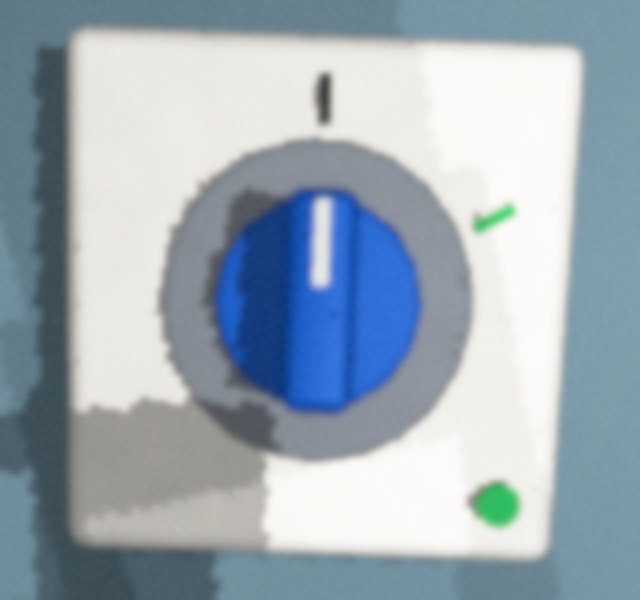

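```bash
python3 - <<'E'
from h import *
C=cal("wrist");f=lambda x,y,z:onz(C,(250+x/4,50+y/4),z)[:2]
def an(a,b):
    d=a-b;return np.degrees(np.arctan2(d[1],d[0]))%360
a,b=f(324,192,.09),f(318,408,.09);print((a+b)/2,an(a,b),np.linalg.norm(a-b))
t=[f(*p,.044) for p in((75,32),(580,48),(548,556),(75,545))]
print(np.mean(t,0),an(t[0],t[3]),an(t[1],t[2]),an(t[1],t[0])+90,an(t[2],t[3])+90)
print(f(317,300,.058))
go((.5255,.3445,.14),191)
E
```

```text
[0.52208077 0.34582576] 190.0829316433457 0.0401119298461674
[0.52238452 0.34600774] 189.50113403970448 190.1959905800109 189.94106209752107 190.2659463968757
[0.52156951 0.34517816]
t 3.77 pos [0.596  0.3578 0.2689] yaw -168.45 q6 -1.34 -> shift [ 71.8   1.  128.8] turn 0.6 F [-0.26 -0.31  0.75] open 0.0924
```

```bash
python3 - <<'E'
from h import *
go((.522,.3455,.067),190)
E
python3 -m pendant '[[[25,-1,30],1.5],[[50,-1,60],1.5],[[72,-1,90],1.5],[[75,-1,125],1.5],[[75,-1,150],1.5],[[75,-1,160],1.5],[[75,-1,160],1.5]]' 0.6; python3 - <<'E'
from h import *
C=cal("wrist");snap("wrist","w4");snap("side","s4");go((.522,.3455,.067),190)
a=cv2.imread("pics/s4.png")[270:420,200:400];b=cv2.imread("pics/w4.png");cv2.imwrite("pics/c4.png",np.hstack([cv2.resize(a,(400,300)),cv2.resize(b,(400,300))]))
E
```

```text
t 3.77 pos [0.596  0.3578 0.2689] yaw -168.45 q6 -1.34 -> shift [ 75.1   2.6 201.8] turn 1.6 F [-0.26 -0.31  0.75] open 0.0924
time: 4.35
tool_pos: [0.5213, 0.3403, 0.1073]
tool_rot: [-3.141, -0.003, -2.968]
contact_force: [0.4, -0.1, -0.1]
opening: 0.0557
t 4.45 pos [0.5236 0.3417 0.1105] yaw -170.02 q6 -1.29 -> shift [ 1.   3.9 43.5] turn -0.0 F [-0.36 -0.52 -0.26] open 0.0550
```

View pics/c4.png

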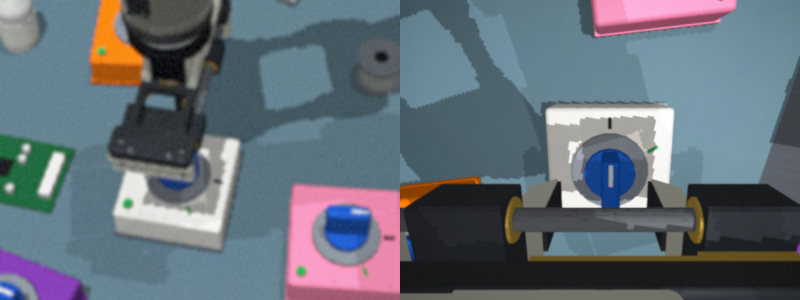

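```bash
python3 -m pendant '[[[1,4,10],0],[[1,4,20],0],[[1,4,30],0],[[1,4,43],0],[[1,4,43],0]]' 0.45; python3 - <<'E'
from h import *
go((.522,.3455,.067),190)
E
```

```text
time: 4.87
tool_pos: [0.5205, 0.3448, 0.0644]
tool_rot: [3.141, -0.002, -2.967]
contact_force: [-0.6, -0.6, -1.3]
opening: 0.0413
t 4.87 pos [0.5205 0.3448 0.0644] yaw -170.02 q6 -1.28 -> shift [-1.6  0.4 -2.6] turn -0.0 F [-0.59 -0.63 -1.32] open 0.0413
```

Now close.

```bash
python3 -m pendant '[[[0,0,-2],0],[[0,0,-2],0],[[0,0,-2],0],[[0,0,-2],0],[[0,0,-2],0],[[0,0,-2],0]]' 0 20; python3 - <<'E'
from h import *
print(robot.observe()['torque']);go((.522,.3455,.067),124)
snap("wrist","w5")
E
```

```text
time: 5.37
tool_pos: [0.5208, 0.3449, 0.0671]
tool_rot: [3.141, -0.001, -2.968]
contact_force: [0.1, 0.1, 1.4]
opening: 0.014
[ 0.08405318 -0.0728366  -0.02680255]
t 5.37 pos [0.5208 0.3449 0.0671] yaw -170.03 q6 -1.28 -> shift [-1.3  0.4  0.1] turn 66.0 F [0.05 0.06 1.43] open 0.0140
```

View pics/w5.png

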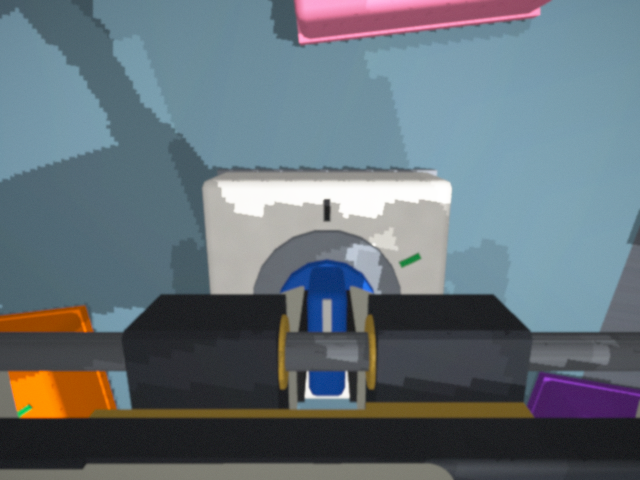

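The bar is gripped at (327,340), with the opening at 14 mm and lined up with the tick. I turn clockwise.

```bash
python3 -m pendant '[[[-1,0,0],5],[[-1,0,0],11],[[-1,0,0],17],[[-1,0,0],23],[[-1,0,0],29],[[-1,0,0],35],[[-1,0,0],41],[[-1,0,0],47],[[-1,0,0],53],[[-1,0,0],58]]'; python3 - <<'E'
from h import *
print(robot.observe()['torque']);go((.5215,.345,.067),124)
E
```

```text
time: 6.25
tool_pos: [0.5221, 0.3485, 0.0671]
tool_rot: [3.137, -0.004, 2.298]
contact_force: [1.5, 12.9, -6.3]
opening: 0.014
[ 2.34748894 -0.52651327  0.15630839]
t 6.25 pos [0.5221 0.3485 0.0671] yaw 131.69 q6 -0.27 -> shift [-2.2 -2.8  0.1] turn 7.7 F [ 1.52 12.88 -6.31] open 0.0140
```

```bash
python3 -m pendant '[[[-1,-1.5,0],2],[[-2,-3,0],4],[[-2,-3,0],5],[[-2,-3,0],5]]'; python3 - <<'E'
from h import *
print(robot.observe()['torque']);go((.5215,.345,.067),124)
E
```

```text
time: 6.58
tool_pos: [0.5224, 0.3487, 0.0672]
tool_rot: [3.13, -0.007, 2.211]
contact_force: [3.5, 14.2, -8.1]
opening: 0.0139
[ 2.35069047 -0.77537223  0.16032729]
t 6.58 pos [0.5224 0.3487 0.0672] yaw 126.66 q6 -0.18 -> shift [-2.4 -2.9  0.1] turn 2.7 F [ 3.49 14.17 -8.13] open 0.0139
```

```bash
python3 -m pendant '[[[0,0,0],1.5],[[0,0,0],3],[[0,0,0],3],[[0,0,0],3]]'; python3 - <<'E'
from h import *
print(robot.observe()['torque']);go((.5224,.3487,.067),124);snap("wrist","w6")
E
```

```text
time: 6.92
tool_pos: [0.5223, 0.3491, 0.0671]
tool_rot: [3.13, -0.008, 2.16]
contact_force: [1.0, 2.7, -2.9]
opening: 0.0144
[ 0.41361721 -0.1479709   0.50400309]
t 6.92 pos [0.5223 0.3491 0.0671] yaw 123.74 q6 -0.13 -> shift [-0.4 -0.2  0.1] turn -0.3 F [ 1.03  2.7  -2.86] open 0.0144
```

View pics/w6.png

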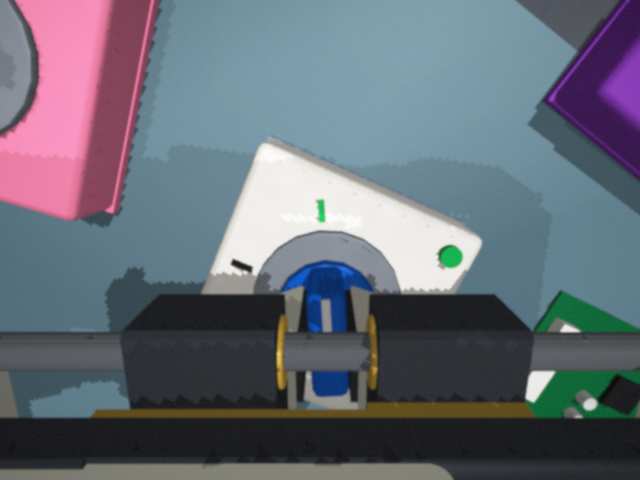

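The bar has reached the green tick at (321,211), and the torque rises to 0.50 N m against the stop, so the knob is at its stop. I release it.

```bash
python3 -m pendant '[[[0,0,0],0],[[0,0,0],0],[[0,0,0],0],[[0,0,0],0],[[0,0,0],0],[[0,0,0],0],[[0,0,0],0],[[0,0,0],0]]' 1; python3 - <<'E'
from h import *
go((.5224,.3487,.20),124);snap("wrist","w7")
E
```

```text
time: 7.63
tool_pos: [0.5224, 0.3493, 0.0672]
tool_rot: [3.129, -0.008, 2.16]
contact_force: [0.1, -0.5, -0.7]
opening: 0.0631
t 7.63 pos [0.5224 0.3493 0.0672] yaw 123.74 q6 -0.13 -> shift [   0.6    1.3 -132.8] turn -0.3 F [ 0.13 -0.5  -0.66] open 0.0631
```

View pics/w7.png

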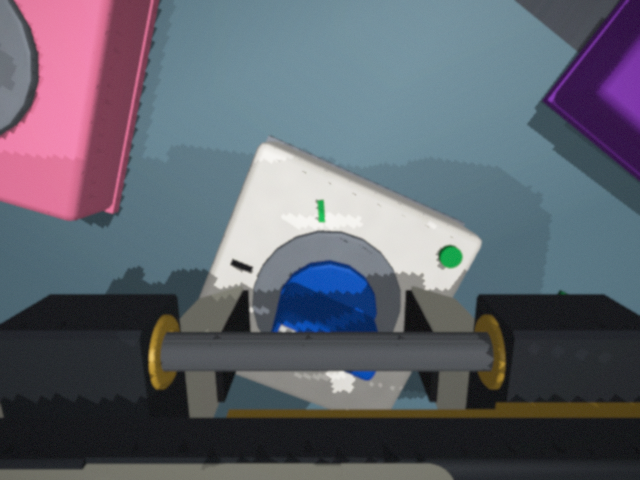

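```bash
python3 -m pendant '[[[0,0,-5],0],[[0,0,-15],0],[[0,0,-35],0],[[0,0,-70],0],[[0,0,-105],0],[[0,0,-130],0],[[0,0,-130],0],[[0,0,-130],0]]'; python3 - <<'E'
from h import *
o=robot.observe();print(o['tool_rot']);go((.5224,.3487,.20),124);C=cal("wrist");snap("wrist","w8")
for i in range(4):
    print(robot.observe()['tool_rot'].round(4)); robot.read_camera("side")
snap("side","s8")
E
```

```text
time: 8.35
tool_pos: [0.5224, 0.348, 0.1999]
tool_rot: [3.125, -0.007, 2.16]
contact_force: [0.2, -0.1, -1.5]
opening: 0.092
[ 3.12455927 -0.0072217   2.15971551]
t 8.35 pos [0.5224 0.348  0.1999] yaw 123.74 q6 -0.13 -> shift [ 0.6  0.4 -0.1] turn -0.3 F [ 0.15 -0.13 -1.51] open 0.0920
[ 3.1284 -0.0077  2.1597]
[ 3.1307 -0.008   2.1596]
[ 3.1319 -0.0081  2.1596]
[ 3.1323 -0.0082  2.1596]
```

View pics/w8.png

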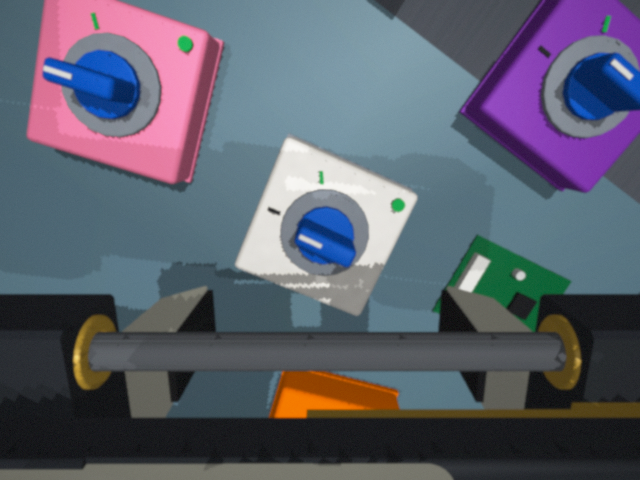

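The knob has sprung back, and its white mark at (310,241) points at the black tick again. Next I go to the yellow probe.

```bash
python3 - <<'E'
from h import *
go((.575,-.02,.30),100);go((.575,-.43,.30),100)
E
```

```text
t 8.65 pos [0.5211 0.3473 0.1958] yaw 123.73 q6 -0.13 -> shift [-334.5 -158.1 -108.5] turn 23.7 F [-0.64 -0.37 -0.4 ] open 0.0918
t 8.65 pos [0.5211 0.3473 0.1958] yaw 123.73 q6 -0.13 -> shift [-675.4 -385.8 -113.4] turn 23.7 F [-0.64 -0.37 -0.4 ] open 0.0918
```

```bash
python3 -m pendant '[[[-30,-14,-20],0],[[-60,-28,-40],2],[[-95,-44,-65],5],[[-130,-60,-85],8],[[-165,-77,-108],11],[[-200,-95,-108],14],[[-234,-112,-108],17],[[-268,-128,-108],20],[[-302,-143,-108],23],[[-334,-158,-108],23.5]]'; python3 - <<'E'
from h import *
print(robot.observe()['tool_rot']);go((.575,-.43,.30),100)
E
```

```text
time: 9.48
tool_pos: [0.5747, -0.0217, 0.2989]
tool_rot: [3.137, -0.012, 1.746]
contact_force: [0.3, 0.2, -0.2]
opening: 0.0916
[ 3.13705071 -0.01160711  1.74603649]
t 9.48 pos [ 0.5747 -0.0217  0.2989] yaw 100.04 q6 -0.35 -> shift [-402.   -70.9   -6.1] turn 0.0 F [ 0.32  0.15 -0.2 ] open 0.0916
```

```bash
python3 -m pendant '[[[-40,-7,0],0],[[-80,-14,0],0],[[-120,-21,0],0],[[-160,-28,-1],0],[[-200,-35,-2],0],[[-240,-42,-4],0],[[-280,-49,-6],0],[[-320,-56,-6],0],[[-362,-64,-6],0],[[-402,-71,-6],0]]'; python3 - <<'E'
from h import *
robot.read_camera("scene");C=cal("wrist");snap("wrist","w9");print(robot.observe()['tool_rot'])
for q in("probe_grip","spare_grip"):
  for r in robot.find_in("wrist",q)[:2]:
    uv=np.array(r['xy'])*[640,480];print(q,r['p'],uv,onz(C,uv,.142))
go((.575,-.43,.30),100)
E
```

```text
time: 10.32
tool_pos: [0.5743, -0.4318, 0.2991]
tool_rot: [3.138, -0.013, 1.746]
contact_force: [1.0, 1.2, 0.7]
opening: 0.0919
[ 3.14129931 -0.01408862  1.73906262]
t 10.52 pos [ 0.5743 -0.4312  0.2974] yaw 99.92 q6 -0.93 -> shift [ 1.1  0.9 -2.6] turn -0.1 F [-0.07  0.28 -0.51] open 0.0915
```

View pics/w9.png

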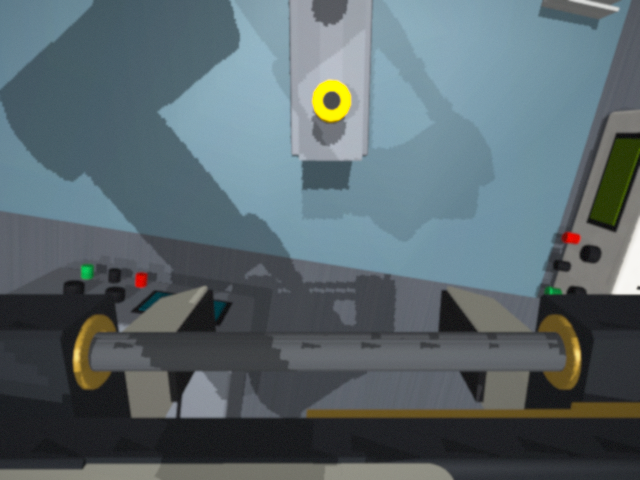

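The yellow ring is at (331,100), with the rack's axis along the image's vertical. The green handle is out of view, above.

```bash
python3 - <<'E'
from h import *
C=cal("wrist");
im=cv2.imread("pics/w9.png");h=cv2.cvtColor(im,cv2.COLOR_BGR2HSV);m=cv2.inRange(h,(20,120,120),(38,255,255))
m[290:]=0;m[:,450:]=0
c,_=cv2.findContours(m,0,1);c=max(c,key=cv2.contourArea);e=cv2.minEnclosingCircle(c);print(e,cv2.boundingRect(c))
p=onz(C,e[0],.169);print(p)
S=cal("scene");D=cal("side");print(proj(S,p),proj(D,p))
a=cv2.imread("pics/scene0.png")[280:340,90:190];b=cv2.imread("pics/side0.png")[100:160,330:430]
cv2.imwrite("pics/c9.png",np.hstack([cv2.resize(a,(400,240),interpolation=2),cv2.resize(b,(400,240),interpolation=2)]))
E
```

```text
((331.5, 101.0), 21.476831436157227) (312, 80, 39, 43)
[ 0.56158585 -0.34055853  0.169     ]
[128.90819574 299.08616999] [372.10765464 121.43615182]
```

View pics/c9.png

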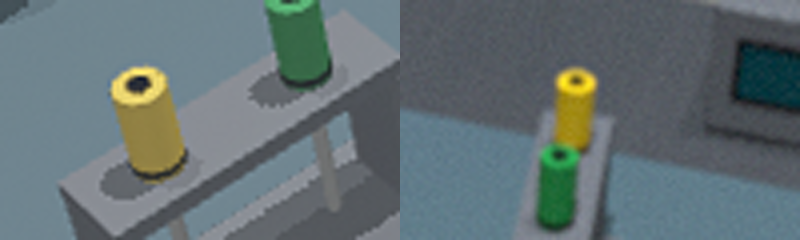

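```bash
python3 - <<'E'
from h import *
S=cal("scene");D=cal("side");C=cal("wrist")
a=(124.8,301);b=(373.7,120)
print(tri(S,a,D,b),onz(S,a,.169),onz(D,b,.169))
p=onz(S,a,.169)*.5+onz(D,b,.169)*.5;print(proj(C,p), onz(C,(331.5,100),.169))
# calibration drift check: find rest
C1=cal("wrist");print(-C1[1].T@C1[2],robot.observe()['tool_pos'])
for i in range(2):
  for q in("probe_grip","knob_grip"):
    robot.find_in("wrist",q) and None
snap("wrist","w10")
im=cv2.imread("pics/w10.png");h=cv2.cvtColor(im,cv2.COLOR_BGR2HSV);m=cv2.inRange(h,(20,120,120),(38,255,255));m[290:]=0;m[:,450:]=0
c,_=cv2.findContours(m,0,1);c=max(c,key=cv2.contourArea);print(cv2.minEnclosingCircle(c),onz(cal("wrist"),cv2.minEnclosingCircle(c)[0],.169))
E
```

```text
[ 0.56012599 -0.34881214  0.1681745 ] [ 0.56173657 -0.34881177  0.169     ] [ 0.5594861 -0.3485389  0.169    ]
[327.85467484 113.59860521] [ 0.56147742 -0.33995181  0.169     ]
[ 0.56156001 -0.36312682  0.45665337] [ 0.57430318 -0.43116971  0.29737169]
((323.26190185546875, 118.21428680419922), 20.052894592285156) [ 0.55937692 -0.34966381  0.169     ]
```

The arm was still swinging during the earlier shot. Settled, the handle is at (0.5598,-0.3492).

```bash
python3 - <<'E'
from h import *
print(robot.observe()['tool_rot']);go((.5598,-.3492,.22),100);go((.5598,-.3492,.124),100)
E
```

```text
[ 3.13630399 -0.0108949   1.74802375]
t 10.77 pos [ 0.5755 -0.4284  0.301 ] yaw 100.15 q6 -0.93 -> shift [79.8 -1.9 81.9] turn 0.2 F [ 0.06 -0.    0.37] open 0.0917
t 10.77 pos [ 0.5755 -0.4284  0.301 ] yaw 100.15 q6 -0.93 -> shift [ 78.8  -2.4 177.8] turn 0.2 F [ 0.06 -0.    0.37] open 0.0917
```

```bash
python3 -m pendant '[[[25,-1,15],0],[[50,-2,40],0],[[75,-2,65],0],[[80,-2,82],0],[[80,-2,82],0],[[80,-2,82],0],[[80,-2,82],0],[[80,-2,82],0]]' 0.75; python3 - <<'E'
from h import *
robot.read_camera("side");robot.read_camera("side")
print(robot.observe()['tool_rot']);snap("wrist","w11");go((.5598,-.3492,.124),100)
E
```

```text
time: 11.43
tool_pos: [0.5604, -0.3502, 0.2218]
tool_rot: [3.134, -0.008, 1.748]
contact_force: [0.7, 1.5, 0.2]
opening: 0.0689
[ 3.13472818 -0.00898568  1.74731505]
t 11.58 pos [ 0.5599 -0.35    0.2207] yaw 100.11 q6 -0.86 -> shift [-0.1 -0.6 96.7] turn 0.1 F [-0.45 -0.21 -0.23] open 0.0690
```

View pics/w11.png

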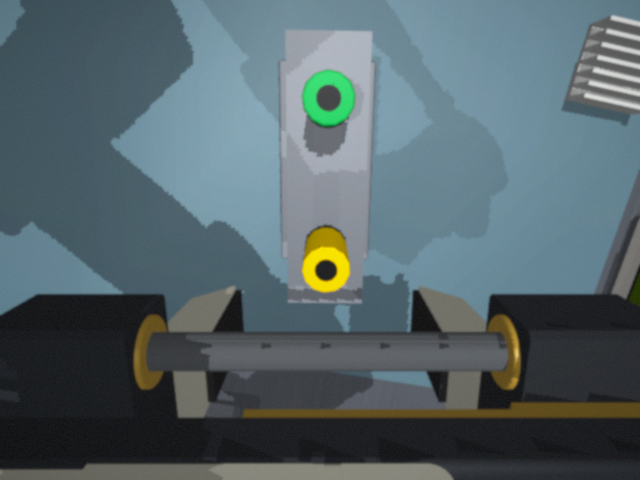

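Yellow handle at (326,269), green at (329,98), and the fingers straddle yellow's column. I check the position again, then descend.

```bash
python3 - <<'E'
from h import *
C=cal("wrist");print(onz(C,(326,270),.169),onz(C,(329,98),.169))
print(proj(C,(.5598,-.3492,.169)))
E
python3 -m pendant '[[[0,0,20],0],[[0,0,40],0],[[0,0,60],0],[[0,0,75],0],[[0,0,87],0],[[0,0,94],0],[[0,0,96],0],[[0,0,96],0],[[0,0,96],0]]'
python3 - <<'E'
from h import *
robot.read_camera("side");print(robot.observe()['tool_rot']);snap("wrist","w12");snap("side","s12");go((.5598,-.3492,.124),100)
cv2.imwrite("pics/c12.png",np.hstack([cv2.resize(cv2.imread("pics/w12.png"),(400,300)),cv2.resize(cv2.imread("pics/s12.png")[70:220,280:480],(400,300))]))
E
```

```text
[ 0.55947665 -0.34933428  0.169     ] [ 0.54575958 -0.26454663  0.169     ]
[326.64822239 269.86319612]
time: 12.33
tool_pos: [0.5608, -0.3494, 0.1257]
tool_rot: [3.134, -0.008, 1.747]
contact_force: [-0.5, 0.3, 0.3]
opening: 0.0692
[ 3.13392667 -0.00800936  1.74729068]
t 12.48 pos [ 0.5608 -0.3493  0.1258] yaw 100.12 q6 -0.86 -> shift [ 0.2 -1.   1.8] turn 0.1 F [ 0.07 -0.73  0.9 ] open 0.0690
```

View pics/c12.png

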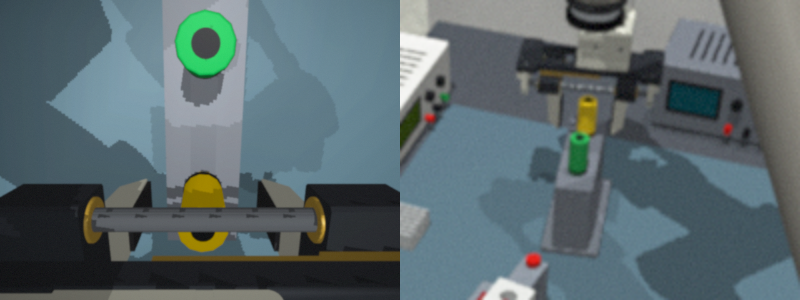

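The yellow handle sits between the fingers, so I close.

```bash
python3 -m pendant '[[[0,-0.6,0],0],[[0,-0.6,0],0],[[0,-0.6,0],0],[[0,-0.6,0],0],[[0,-0.6,0],0],[[0,-0.6,0],0],[[0,-0.6,0],0],[[0,-0.6,0],0]]' 0 30
python3 - <<'E'
from h import *
robot.read_camera("side");print(robot.observe()['tool_rot'],robot.observe()['torque']);go((.5598,-.3492,.26),100)
E
```

```text
time: 13.15
tool_pos: [0.5602, -0.3494, 0.1257]
tool_rot: [3.134, -0.008, 1.747]
contact_force: [0.3, -0.6, 0.1]
opening: 0.0255
[ 3.13407148 -0.00822678  1.74734649] [ 0.02202732 -0.06731528  0.01951958]
t 13.20 pos [ 0.5602 -0.3494  0.1258] yaw 100.12 q6 -0.86 -> shift [   1.3    0.7 -134.2] turn 0.1 F [0.76 0.96 0.83] open 0.0252
```

```bash
python3 -m pendant '[[[0,0,-6],0],[[0,0,-18],0],[[0.3,0.3,-36],0],[[0.4,0.4,-54],0],[[0.6,0.5,-72],0],[[0.8,0.6,-92],0],[[1,0.7,-115],0],[[1.2,0.8,-138],0],[[1.5,1,-160],0],[[1.7,1.2,-180],0]]'
python3 - <<'E'
from h import *
for i in range(4): robot.read_camera("side")
o=robot.observe();print(o['tool_rot'],o['torque']);snap("side","s13");snap("scene","a13");go((.5614,-.0333,.30),100)
cv2.imwrite("pics/c13.png",np.hstack([cv2.resize(cv2.imread("pics/a13.png")[190:430,60:380],(400,300)),cv2.resize(cv2.imread("pics/s13.png")[20:260,230:550],(400,300))]))
E
```

```text
time: 14.03
tool_pos: [0.5599, -0.3491, 0.3077]
tool_rot: [3.134, -0.008, 1.747]
contact_force: [-0.3, -0.1, -1.5]
opening: 0.0254
[ 3.13417841 -0.00831588  1.74732466] [-0.03641868 -0.11457969  0.03043138]
t 14.33 pos [ 0.5595 -0.3488  0.3037] yaw 100.11 q6 -0.85 -> shift [310.2  57.2   7.3] turn 0.1 F [ 0.11  0.32 -1.88] open 0.0254
```

View pics/c13.png

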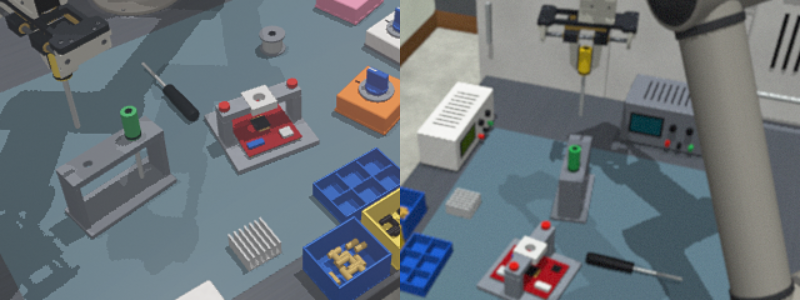

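The probe is out of the rack and green has stayed put. I move to above the hole.

```bash
python3 -m pendant '[[[15,3,0],0],[[45,8,0],0],[[85,16,0],0],[[127,23,0],0],[[168,31,0],0],[[208,38,0],0],[[245,45,0],0],[[278,51,0],0],[[300,55,0],0],[[310,57,0],0]]'
python3 - <<'E'
from h import *
for i in range(6): robot.read_camera("side")
o=robot.observe();print(o['tool_rot']);snap("side","s14");snap("scene","a14");snap("wrist","w14");go((.5614,-.0333,.30),100)
S=cal("scene");D=cal("side");t=o['tool_pos']-[0,0,.1108]
print(proj(S,t),proj(D,t))
cv2.imwrite("pics/c14.png",np.hstack([cv2.resize(cv2.imread("pics/a14.png")[180:300,190:350],(400,300),interpolation=2),cv2.resize(cv2.imread("pics/s14.png")[140:260,260:420],(400,300),interpolation=2)]))
E
```

```text
time: 15.17
tool_pos: [0.5604, -0.0303, 0.3061]
tool_rot: [3.139, -0.013, 1.75]
contact_force: [0.3, 0.1, -1.1]
opening: 0.0254
[ 3.13724665 -0.01061378  1.74543629]
t 15.62 pos [ 0.5612 -0.0349  0.3071] yaw 100.01 q6 -0.38 -> shift [1.5 0.5 7.1] turn 0.0 F [ 0.15  0.85 -1.69] open 0.0255
[263.66777194 227.90243876] [334.85134513 182.75312259]
```

View pics/c14.png

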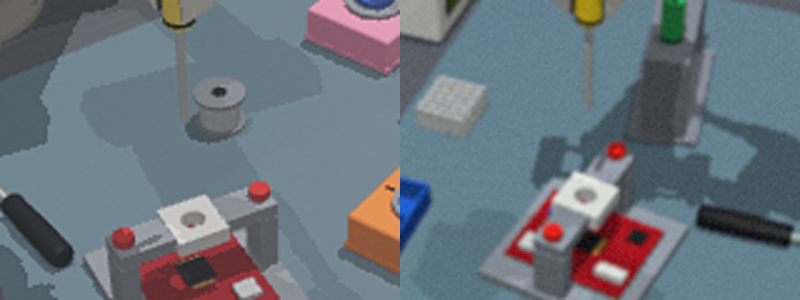

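View pics/w14.png

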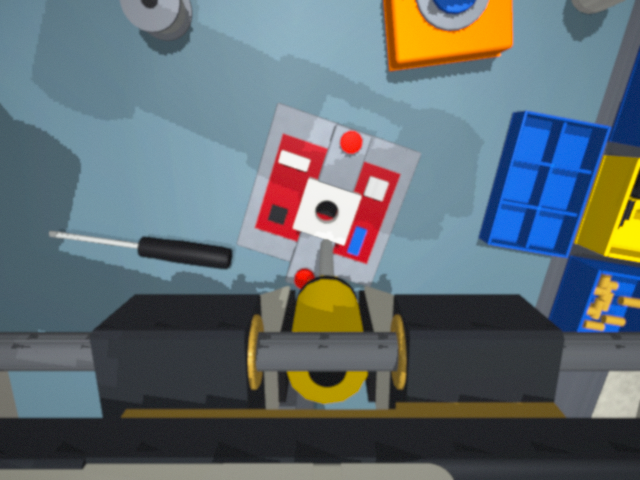

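The rod tip at scene (264,228) and side (335,182) matches the prediction to under a pixel. Now I refine the hole.

```bash
python3 - <<'E'
from h import *
C=cal("wrist")
print(onz(C,(327,211),.086))
w=cv2.imread("pics/w14.png")[180:250,285:370];a=cv2.imread("pics/a14.png")[250:285,245:290];b=cv2.imread("pics/s14.png")[203:233,313:357]
W=cv2.resize(w,None,fx=4,fy=4,interpolation=2);A=cv2.resize(a,None,fx=8,fy=8,interpolation=2);B=cv2.resize(b,None,fx=8,fy=8,interpolation=2)
o=np.zeros((580,780,3),np.uint8);o[:280,:340]=W;o[:280,400:760]=A;o[300:540,:352]=B
cv2.imwrite("pics/c15.png",o)
E
```

```text
[ 0.56188778 -0.03270328  0.086     ]
```

View pics/c15.png

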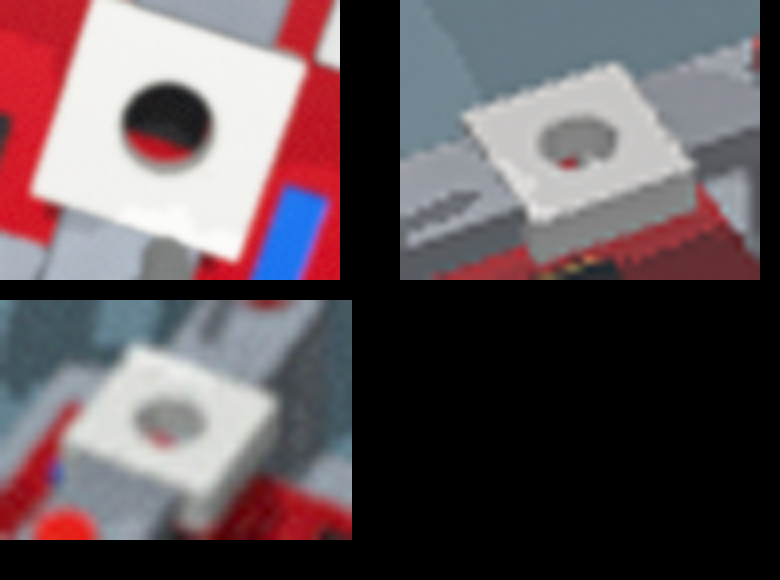

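```bash
python3 - <<'E'
from h import *
for c,uv in(("wrist",(326.75,211.5)),("scene",(267.25,267.6)),("side",(334.25,218.2))): print(c,onz(cal(c),uv,.086))
S=cal("scene");D=cal("side")
print(tri(S,(267.25,267.6),D,(334.25,218.2)),"tip",tri(S,(264,228.4),D,(335.2,182.4)),onz(S,(264,228.4),.1963),onz(D,(335.2,182.4),.1963))
o=robot.observe();print(o['tool_pos'],o['tool_rot'])
go((.5614,-.0333,.25),100)
E
```

```text
wrist [ 0.56174312 -0.03320033  0.086     ]
scene [ 0.56465739 -0.03430178  0.086     ]
side [ 0.56020967 -0.03170633  0.086     ]
[ 0.56157926 -0.03320798  0.0836017 ] tip [ 0.56159863 -0.03578015  0.1957476 ] [ 0.5633128  -0.03581978  0.1963    ] [ 0.5607056  -0.03636694  0.1963    ]
[ 0.56118632 -0.03490654  0.3070875 ] [ 3.13673682 -0.01079479  1.74546365]
t 15.62 pos [ 0.5612 -0.0349  0.3071] yaw 100.01 q6 -0.38 -> shift [ 0.9  0.2 57.1] turn 0.0 F [ 0.15  0.85 -1.69] open 0.0255
```

```bash
python3 - <<'E'
from h import *
go((.5615,-.0322,.218),100)
E
python3 -m pendant '[[[2,0,15],0],[[3,-0.2,30],0],[[3,-0.2,45],0],[[2,-0.2,60],0],[[2,-0.3,75],0],[[2,-0.4,84],0],[[2,-0.4,89],0],[[2,-0.4,89],0]]'
python3 - <<'E'
from h import *
for i in range(8): robot.read_camera("side")
o=robot.observe();print(o['tool_pos'],o['tool_rot']);snap("side","s16");snap("scene","a16");snap("wrist","w16")
S=cal("scene");D=cal("side");t=o['tool_pos']-[0,0,.1108]
print(proj(S,t),proj(D,t))
a=cv2.imread("pics/a16.png")[230:290,230:310];b=cv2.imread("pics/s16.png")[180:240,295:375];w=cv2.imread("pics/w16.png")[150:450,120:520]
cv2.imwrite("pics/c16.png",np.vstack([np.hstack([cv2.resize(x,(400,300),interpolation=2) for x in(a,b)]),np.hstack([w,w*0])]))
E
```

```text
t 15.62 pos [ 0.5612 -0.0349  0.3071] yaw 100.01 q6 -0.38 -> shift [ 1.6  0.3 89.1] turn 0.0 F [ 0.15  0.85 -1.69] open 0.0255
time: 16.28
tool_pos: [0.5603, -0.0323, 0.2172]
tool_rot: [3.138, -0.011, 1.745]
contact_force: [0.2, -0.7, -1.5]
opening: 0.025
[ 0.56090371 -0.03199679  0.21865741] [ 3.13578346 -0.01044812  1.74554905]
[266.7428327  258.85473763] [334.11052021 211.54654973]
```

View pics/c16.png

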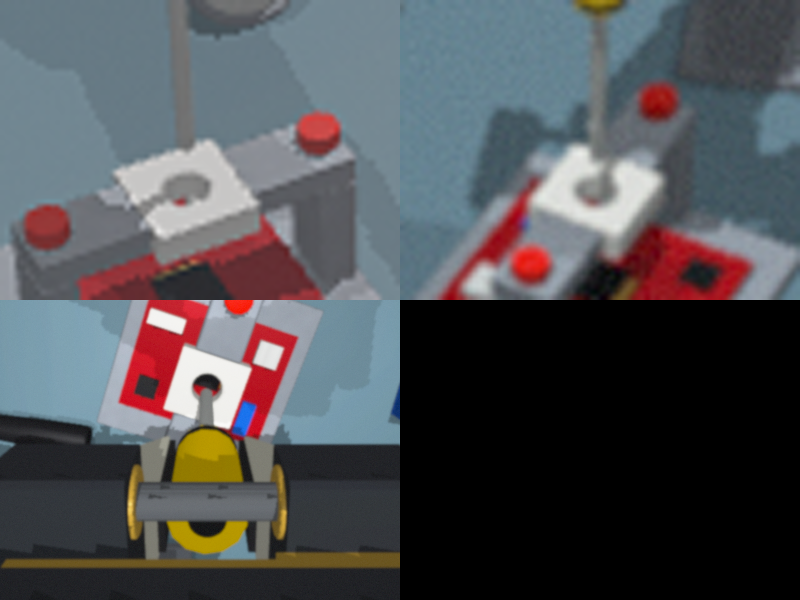

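```bash
python3 - <<'E'
from h import *
for c,h,t in(("scene",(267.1,267.6),(267.2,259.2)),("side",(334.2,218.0),(334.6,212)),("wrist",(326.8,235.8),(325.5,238.5))):
    C=cal(c);p=onz(C,h,.086);p[2]=.1078;print(c,"expect",proj(C,p),"seen",t,"hole-tip",(p-onz(C,t,.1078)).round(4)[:2])
im=cv2.imread("pics/w16.png")[210:270,285:365];cv2.imwrite("pics/c17.png",cv2.resize(im,(800,600),interpolation=2))
E
```

```text
scene expect [266.6656596  260.19634293] seen (267.2, 259.2) hole-tip [ 0.0021 -0.0028]
side expect [334.29001036 211.50808833] seen (334.6, 212) hole-tip [ 0.0013 -0.0014]
wrist expect [326.98330436 243.46883953] seen (325.5, 238.5) hole-tip [ 0.0016 -0.0032]
```

View pics/c17.png

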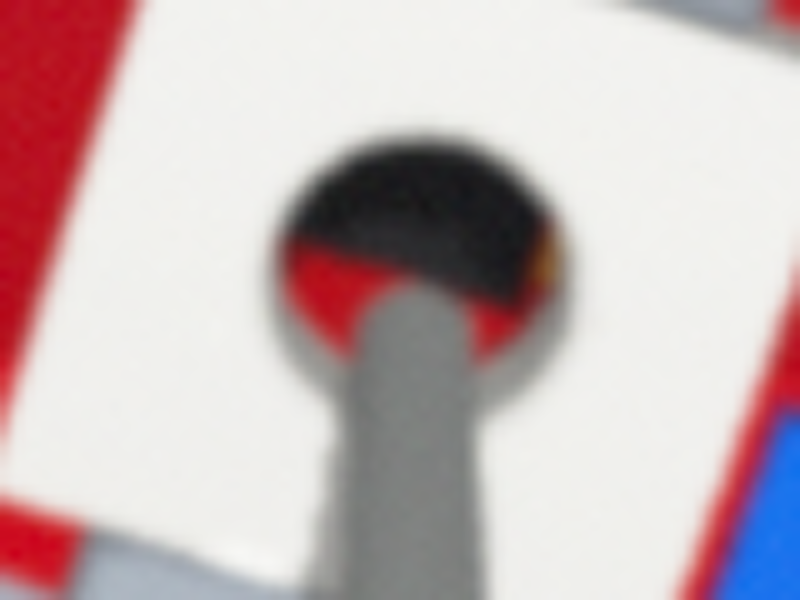

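```bash
python3 - <<'E'
from h import *
go((.5621,-.0334,.2187),100);go((.5621,-.0334,.205),100);go((.5621,-.0334,.1498),100)
E
python3 -m pendant '[[[-0.8,0.5,0],0],[[-1.6,1,0],0],[[-1.6,1,0],0],[[-1.6,1,0],0]]'
python3 - <<'E'
from h import *
for i in range(8): robot.read_camera("side")
o=robot.observe();print(o['tool_pos'],o['tool_rot']);snap("side","s18");snap("scene","a18");snap("wrist","w18")
a=cv2.imread("pics/a18.png")[240:285,240:300];b=cv2.imread("pics/s18.png")[190:235,305:365];w=cv2.imread("pics/w18.png")[210:270,285:365]
cv2.imwrite("pics/c18.png",np.vstack([np.hstack([cv2.resize(x,(400,300),interpolation=2) for x in(a,b)]),np.hstack([cv2.resize(w,(400,300),interpolation=2),np.zeros((300,400,3),np.uint8)])]))
go((.5621,-.0334,.1498),100)
E
```

```text
t 16.83 pos [ 0.5607 -0.032   0.2183] yaw 100.01 q6 -0.38 -> shift [-1.7  1.1 -0.4] turn 0.0 F [ 0.56 -0.56 -1.72] open 0.0253
t 16.83 pos [ 0.5607 -0.032   0.2183] yaw 100.01 q6 -0.38 -> shift [-1.8  1.  13.3] turn 0.0 F [ 0.56 -0.56 -1.72] open 0.0253
t 16.83 pos [ 0.5607 -0.032   0.2183] yaw 100.01 q6 -0.38 -> shift [-2.4  0.7 68.5] turn 0.0 F [ 0.56 -0.56 -1.72] open 0.0253
time: 17.17
tool_pos: [0.5621, -0.0334, 0.2183]
tool_rot: [3.136, -0.011, 1.745]
contact_force: [-0.4, 0.0, -1.2]
opening: 0.0249
[ 0.56200475 -0.03338451  0.21828774] [ 3.13645859 -0.01063919  1.74552284]
t 17.72 pos [ 0.562  -0.0334  0.2183] yaw 100.01 q6 -0.38 -> shift [-0.8 -0.3 68.5] turn 0.0 F [-0.15 -0.09 -0.87] open 0.0251
```

View pics/c18.png

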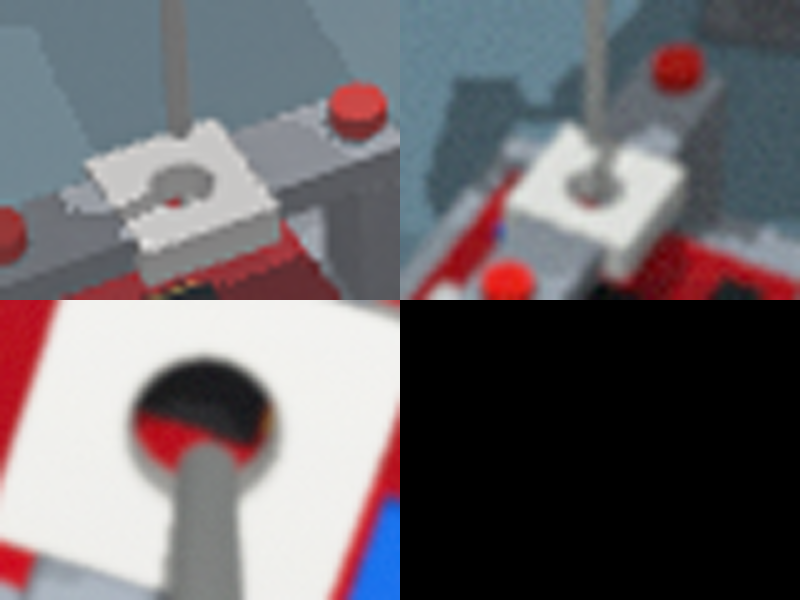

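All three views put the tip within about 1-2 mm of the hole axis. I descend slowly, and stop to check inside the mouth.

```bash
python3 -m pendant '[[[0,0,6],0],[[-0.2,-0.1,14],0],[[-0.3,-0.1,22],0],[[-0.4,-0.1,30],0],[[-0.5,-0.2,38],0],[[-0.5,-0.2,40],0],[[-0.5,-0.2,40],0]]'
python3 - <<'E'
from h import *
for i in range(6): robot.read_camera("side")
o=robot.observe();print(o['tool_pos'],o['tool_rot'],o['contact_force']);snap("side","s19");snap("scene","a19");snap("wrist","w19")
a=cv2.imread("pics/a19.png")[250:280,250:290];b=cv2.imread("pics/s19.png")[200:230,315:355];w=cv2.imread("pics/w19.png")[210:270,285:365]
cv2.imwrite("pics/c19.png",np.vstack([np.hstack([cv2.resize(x,(400,300),interpolation=2) for x in(a,b)]),np.hstack([cv2.resize(w,(400,300),interpolation=2),np.zeros((300,400,3),np.uint8)])]))
go((.5621,-.0334,.1498),100)
E
```

```text
time: 18.3
tool_pos: [0.5616, -0.0334, 0.1772]
tool_rot: [3.138, -0.011, 1.746]
contact_force: [-0.6, 0.1, -0.9]
opening: 0.0257
[ 0.56226723 -0.03346757  0.1787727 ] [ 3.13556633 -0.01028452  1.74562076] [-0.47748754  0.09606053 -1.36840526]
t 18.75 pos [ 0.5622 -0.0335  0.1786] yaw 100.02 q6 -0.38 -> shift [-0.2 -0.2 28.8] turn 0.0 F [-0.46  0.87 -1.08] open 0.0254
```

View pics/c19.png

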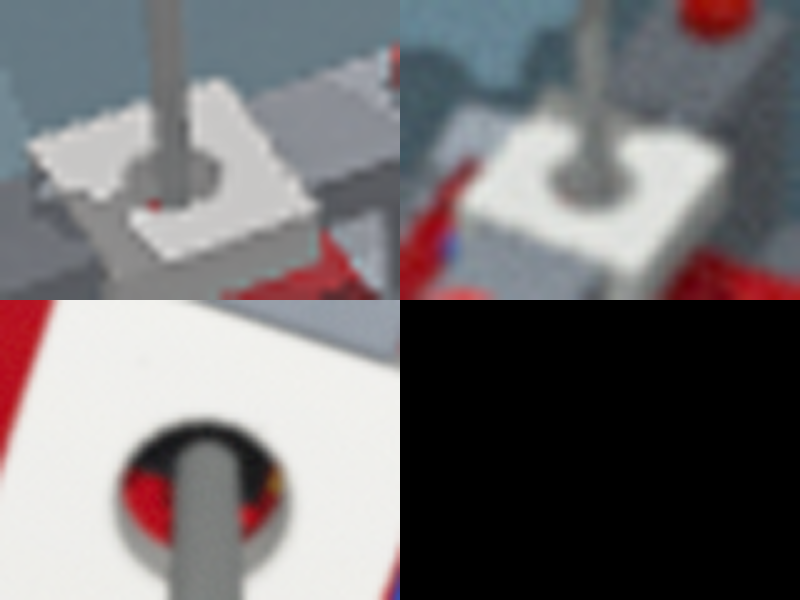

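The rod is in the mouth and centred in each view: scene 172 vs 172, side 597 vs 592, wrist 208 vs 205 (enlarged pixels). No contact force. I finish the descent.

```bash
python3 -m pendant '[[[0,0,5],0],[[-0.1,0,11],0],[[-0.1,0,17],0],[[-0.2,0,23],0],[[-0.2,-0.1,27],0],[[-0.2,-0.1,28.8],0],[[-0.2,-0.1,28.8],0],[[-0.2,-0.1,28.8],0]]'
python3 - <<'E'
from h import *
for i in range(6): robot.read_camera("side")
o=robot.observe();print(o['tool_pos'],o['tool_rot'],o['contact_force'],o['qvel'].round(3));snap("side","s20");snap("scene","a20");snap("wrist","w20")
a=cv2.imread("pics/a20.png")[240:300,230:310];b=cv2.imread("pics/s20.png")[190:250,295:375];w=cv2.imread("pics/w20.png")[180:360,200:440];d=cv2.imread("pics/s20.png")
cv2.imwrite("pics/c20.png",np.vstack([np.hstack([cv2.resize(x,(400,300),interpolation=2) for x in(a,b)]),np.hstack([cv2.resize(w,(400,300),interpolation=2),cv2.resize(d,(400,300))])]))
go((.5621,-.0334,.1498),100)
E
```

```text
time: 19.42
tool_pos: [0.5623, -0.0334, 0.1497]
tool_rot: [3.136, -0.01, 1.746]
contact_force: [-0.2, -0.6, -1.1]
opening: 0.0252
[ 0.5622933  -0.03338969  0.14999964] [ 3.13551906 -0.01028965  1.74560127] [-0.80636892 -0.95536546 -1.61114409] [-0.001  0.001  0.001 -0.001  0.001  0.   ]
t 19.87 pos [ 0.5622 -0.0333  0.1499] yaw 100.01 q6 -0.38 -> shift [-0.  -0.1  0.1] turn 0.0 F [ 0.02  0.84 -0.24] open 0.0250
```

View pics/c20.png

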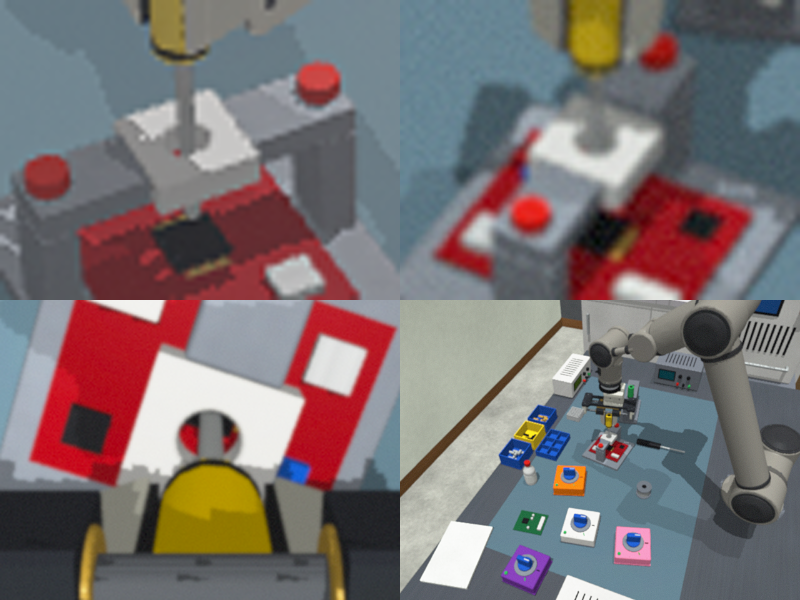

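```bash
python3 - <<'E'
from h import *
S=cal("scene")
for z in(.034,.039,.044): print(z,proj(S,(.5622,-.0333,z)))
im=cv2.imread("pics/a20.png")[265:301,248:296];cv2.imwrite("pics/c21.png",cv2.resize(im,(800,600),interpolation=2))
E
```

```text
0.034 [268.011457   283.86356314]
0.039 [267.91735549 282.26124443]
0.044 [267.82280977 280.65136214]
```

View pics/c21.png

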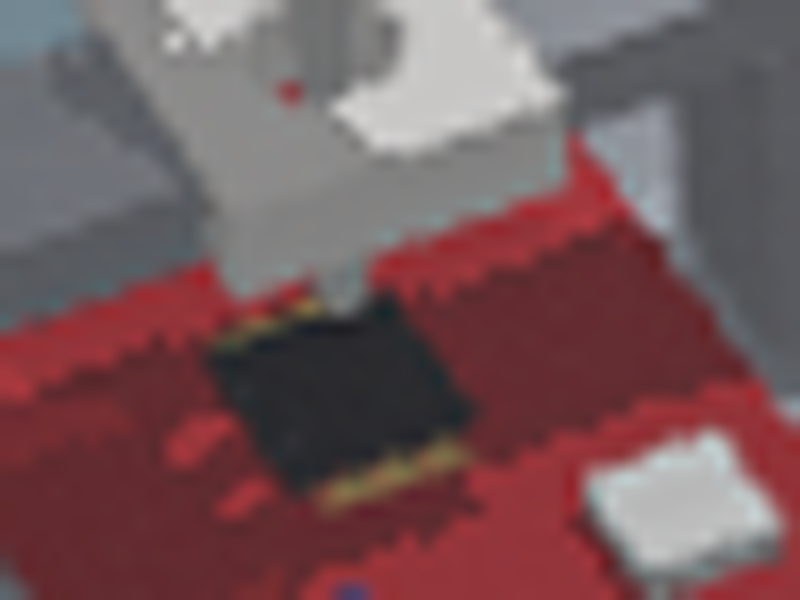

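The tip shows at scene (268.7,283), against a predicted (267.9,282.3) for z = 39 mm. That leaves a gap of about 13-15 mm, with the arm still and no contact force. Handing in.

```bash
python3 -c "
from cell import robot
print(robot.observe()['tool_pos'],robot.hand_in())"
```

```text
the job is handed in; nothing more can be done
[ 0.56222185 -0.0333448   0.14988241] None
```

I armed the tester, then drew the yellow probe and lowered its rod through the guide hole. I handed in at about 20 s with the probe still gripped; no verdict is reported.

**Knob:** I turned the white box's knob clockwise until its mark reached the green tick. The torque rose to 0.5 N m there, against about 0.09 N m from the spring, so it was on its stop. After I let go, the wrist picture showed it back at the black tick. While turning, the gripper was a few millimetres off the knob's axis. This gave a side force of about 14 N, well under the limits.

**Probe:** I drew it straight up out of the rack and lowered it in stages. The force readings never showed a contact.

**Final checks:**
- **Centring:** the rod looked centred in the hole to about 1–2 mm in all three views.
- **Height:** by arm position the tip is 15 mm above the chip. The scene picture suggests 13–15 mm, and one pixel there is about 3 mm.
- **Tilt:** the gripper is about 0.7° off vertical. The probe was gripped upright in the rack at nearly the same tilt, so it should lean only about 0.2°.
- **Stillness:** joint speeds were about zero.
- **Bystanders:** I never touched the green probe or the loose things. Those in view in the last pictures looked undisturbed, but I did not measure them.

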